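Feel a carton gauge's slide for its tight spot and mark it

ROBOT

A 7-joint arm with a two-finger parallel gripper is mounted at the origin on the work surface. World frame = base frame: x ahead of the robot, y to its left, z up, the work surface at z = 0. Lengths are in m, angles in rad, forces in N, time in s.
With the tool pointing down it reaches from about 0.425 to 0.95 m from the base axis. Payload 16.7 kg.
Tool frame: the origin (TCP) lies at the very end of the fingers, on their centre line; the grasp point (between the pads) lies 19 mm behind it; z points along the fingers, y is the line along which they close (so a half turn about z gives the same grasp; the last joint's range is limited). The gripper opens to 94 mm and grips with 3 to 60 N. Pads are 16 mm wide; open, the fingers measure 119 mm over their backs; the gripper's body (75 mm by 177 mm) begins 78 mm behind the grasp point.
Start: joints at [1.185, 0.426, 0.074, 1.606, -0.034, 1.111, -0.067], TCP at [0.158, -0.656, 0.205] pointing down, gripper open.
Joint ranges: [-2.85, 2.85], [-0.5, 2.14], [-1.23, 1.37], [0.21, 2.46], [-1.02, 4.16], [0.16, 2.05], [-2.73, 2.73]. Speed limits (rad/s): [1.89, 1.89, 2.39, 2.39, 3.01, 3.01, 3.01].

INTERFACE

Orientations are given as a rotation vector (axis times angle).
In Python, from rig import status, optics, order gives the robot as it stands.
- The arm moves only by the tool apply_moves, never from a script. Its argument "targets" is a list of rows, each a list of 3 entries, a list of its own where there are three numbers: the opening, from -1 (shut) to 1 (fully open), then the shift along the tool's x, y, z each as a share of 0.1 m, from -1 to 1, then the turn about the tool's z as a share of 2 rad, from -1 to 1. In form: [[claw, [x, y, z], turn], ...]. A call has 1 to 10 rows; each row is the pose to reach, as a shift and turn from the pose commanded when the call began, along the tool's axes at that moment; what a row does not reach only later rows make up. A row lasts 1/10 s, in which the tool goes at most 50 mm and 8.59 degrees, less where a joint would pass 70% of its speed; a pose out of reach is approached as far as the arm can. A call with a number of a shift or a turn outside -1 to 1 is refused whole. A call with a gripper value outside its range is refused whole. The fingers move at their own pace and stop on an object; "force" is the grip in N (left out, the last holds). Time passes only in rows, so rows that repeat a pose let the fingers close. It gives the time, the measured TCP pose, the force, the opening and the grip force at its end, in the units of the state.
- status.sense(): the state, without advancing time (a new reading comes with each control period).
- optics.read_camera(name): name is "side" or "top"; returns a dict with "color" (384x512x3 uint8, red, green, blue), "z_map" (384x512 float32, m along the optical axis (not along the pixel's ray), 0 where there is no reading), "fx", "fy", "cx", "cy" (pixels), "rvec" (rotation vector, rad) and "tvec" (3), from world to camera coordinates, as OpenCV has them. Camera axes: x right, y down, z forward; pixel columns grow to the right and rows downward; lengths in m; the calibration is good to about 2 mm. A picture is of the moment at which its call begins.
- order.job_done(): hands the job in; it is judged then, once.
The state is a dict: "time": time; "qpos": joint angles; "qd": joint speeds; "tau": joint torques, N m; "ee_pos": TCP position; "tool_rot": TCP orientation; "force": force on the tool from outside, world axes, zero at the start; "torque": the same for the moment, N m; "width": finger opening in m; "grip_force": force on a finger pad.
Only numpy, scipy, OpenCV 4.12 (cv2) and the standard library are available. Lean on these libraries where they do the work, as an engineer would, in place of code of your own. Each camera call takes 0.05 s, during which the arm holds its last target. There are 200 camera calls.

TASK

The blue carriage of the carton-sizing gauge has one tight spot somewhere along its rail, hidden inside. Stroke the carriage slowly by its black knob, first until it touches the bumper at the red stop, then all the way until it touches the bumper at the black stop, feeling for where it drags and never ramming the soft bumpers. Then slide the orange marker level with where the carriage's brass pointer stood at the middle of the tight spot, leave the carriage at the black stop, and do not disturb the vases and other goods around.

Things in the scene. Friction and masses are not known exactly. Their poses are not given: they have to be found in the camera images.
- gauge: the gauge: a grey base plate 275 (x) x 400 (y) x 12 mm fixed to the table. Origin on its underside, under the middle of the rail; z up, the rail along y, +y towards the black stop, -x towards the marker track. Two small vases stand on the plate, about 115 mm from the rail axis on the +x side
- rail_mid (a point): middle of the top of the steel rail housing, 50 mm wide, 34 mm above the table; its axes are the gauge's. It has one unseen tight spot, its middle anywhere from 65 to 185 mm of carriage travel. The carriage drags with about 1.5 N, but with about 7 to 14 N within 12 mm either side of that middle; the drag is felt while it moves and fades when the hand stops
- red_stop (a point): tip of the red rubber bumper (14 mm across, 46 mm above the table) on the red stop block (60 x 20 mm, top at z 52 mm) at the -y end of the rail. It is soft, 2.5 N per mm of squeeze, and solid after 8 mm; do not press it harder than 15 N
- black_stop (a point): tip of the black rubber bumper on the black stop block at the +y end of the rail, like the red one in every way; 300 mm from red_stop along the rail
- carriage (a joint): carriage position along the rail in m: 0 where it just touches the red bumper, 0.24 where it just touches the black one. It stays where it is left
- carriage_knob (a point): centre of the top of the carriage's knob, 105 mm above the table, axes as the gauge's. Blue saddle 70 (x) x 60 mm (y, along the rail), top at z 55 mm; on it a black knob 30 (x) x 22 mm (y) from z 55 to 105 mm, to be pinched from above on the two faces that look along the rail. A brass pointer at its middle reaches towards the marker track, a fence 58 mm out on the other side
- marker (a joint): marker position along its track, parallel to the rail, in m, 0 to 0.24, on the carriage's scale: with equal values the marker is level with the carriage's pointer. Drags with 1.5 N and stays where it is left
- marker_grip (a point): point on the orange marker, at its middle in plan, 59 mm above the table, axes as the gauge's. The marker is a block 26 (x) x 16 mm (y, along its track), from z 21 to 66 mm, on a low track 95 mm from the rail axis on the robot's side
- grey_vase: bystander: grey cylindrical vase, 54 mm wide, 110 mm tall, on the gauge's plate; origin under its base
- brown_vase: bystander: brown long-necked vase, 60 mm wide, 130 mm tall, on the gauge's plate; origin under its base
- black_vase_a: bystander: black bottle vase, 84 mm wide, 155 mm tall; origin under its base
- black_vase_b: bystander: black bottle vase, 84 mm wide, 155 mm tall; origin under its base
- wood_vase: bystander: tapered wooden vase, 80 mm wide, 190 mm tall; origin under its base
- small_carton: bystander: small brown carton 110 x 80 x 70 mm; origin under its middle
- scraper: bystander: scraper lying flat on the table near the robot's right; origin near its middle

How it is judged:
By the outcome, as a careful person would: the job done as asked, in the order asked, and still so for the second after the job is handed in, with the robot touching nothing.
It also fails if it takes over 67 s, if anything falls off the work surface, if the arm or the gripper's body presses on something with over 40 N, if the wrist force passes 120 N, or if a joint passes its speed limit or range.

## Working session

There is one attempt and no reset: what is moved stays moved. The work goes in short steps, Python scripts to look and compute and a tool call to move; the robot and the scene stay as the last step left them, time stands still between calls to the robot, and variables do not carry over. Pictures are saved under pics/ and viewed, at most 10 in all, crops included, and the job is handed in when it is done.

Besides the shell and the picture viewer there is one more tool, called as name(argument=value, ...) on one line, values as JSON. apply_moves: Moves the arm, as the interface text tells. Its arguments: {"type":"object","properties":{"targets":{"type":"array"},"force":{"type":"number"}},"required":["targets"]}

```bash
mkdir -p pics; cat > h.py <<'E'
import numpy as np,cv2
from rig import status,optics,order
def shot(n,f=None):
    c=optics.read_camera(n)
    if f: cv2.imwrite('pics/'+f,c['color'][:,:,::-1])
    return c
def pts(c):
    R=cv2.Rodrigues(np.array(c['rvec'],float))[0];t=np.array(c['tvec'],float).ravel()
    z=c['z_map'];v,u=np.indices(z.shape)
    P=np.stack([(u-c['cx'])/c['fx']*z,(v-c['cy'])/c['fy']*z,z],-1)
    return (P-t)@R
E
python3 - <<'E'
from h import *
a=shot('top','top1.png');b=shot('side','side1.png')
cv2.imwrite('pics/both1.png',cv2.resize(np.hstack([a['color'],b['color']])[:,:,::-1],(800,300)))
s=status.sense();print(s)
for c in(a,b):print(c['tvec'],c['rvec'],c['fx'])
E
```

```text
{'time': 0.1, 'qpos': array([ 1.18548366,  0.42666233,  0.0738402 ,  1.60653938, -0.0340924 ,
        1.11076867, -0.06708177]), 'qd': array([ 0.00069313, -0.00129383,  0.00044763, -0.00293785,  0.000255  ,
        0.0020146 ,  0.00073041]), 'tau': array([ 1.16170358e-02, -9.37466669e+01,  3.67872208e+00, -4.55037367e+01,
       -4.85319737e-02,  1.69207924e-02,  2.44407511e-05]), 'ee_pos': array([ 0.15759166, -0.65594988,  0.2048516 ]), 'tool_rot': array([-3.11868919e+00, -3.69429456e-01,  3.30247813e-04]), 'force': array([-0.42567037,  0.07725289,  0.35249257]), 'torque': array([ 0.00575924,  0.01377519, -0.04555487]), 'grip_force': 0.0, 'width': 0.0941626528970615}
[-0.01902911  0.5065079   1.28413339] [ 2.18496997 -2.15161681  0.15096302] 399.6980703943317
[0.35763622 0.34341266 1.32659145] [ 1.03350205 -2.44795255  0.98966788] 490.2996529537468
```

View pics/top1.png

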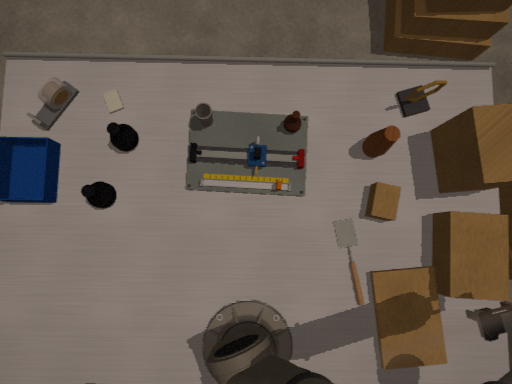

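View pics/side1.png

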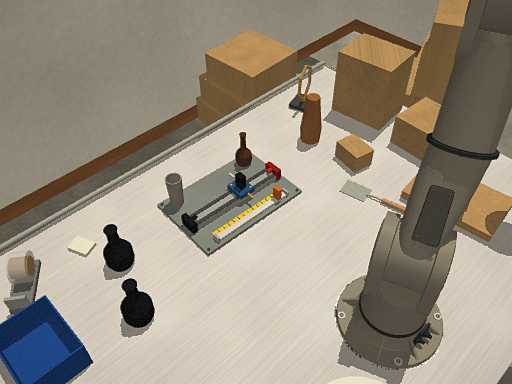

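The top view shows the red stop at (301,158), the black stop at (193,152), the carriage at (257,155) and the orange marker at (279,185). The grey vase is at (203,111) and the brown one at (292,123). Next I measure these.

```bash
python3 - <<'E'
from h import *
for n in('top','side'):
    c=shot(n);P=pts(c);h=cv2.cvtColor(c['color'],cv2.COLOR_RGB2HSV)
    H,S,V=[h[...,i].astype(int) for i in range(3)]
    x,y,z=P[...,0],P[...,1],P[...,2]
    roi=(x>.3)&(x<.85)&(y>-.35)&(y<.35)&(z<.25)
    def rep(nm,m):
        m=m&roi&(c['z_map']>0)
        if m.sum()<3: print(n,nm,'none');return
        p=P[m];print(n,nm,m.sum(),'med',p.mean(0).round(4),'lo',np.percentile(p,3,0).round(4),'hi',np.percentile(p,97,0).round(4))
    rep('red',((H<5)|(H>174))&(S>180)&(V>90)&(z>.042)&(z<.06))
    rep('blue',(H>95)&(H<125)&(S>120)&(z>.045)&(z<.062))
    rep('orange',(H>5)&(H<17)&(S>190)&(V>150)&(z>.06)&(z<.075))
    rep('black',(V<50)&(z>.042)&(z<.058))
    rep('knob',(V<60)&(z>.095)&(z<.115))
    rep('yellow',(H>20)&(H<32)&(S>150)&(z>.0)&(z<.06))
    g=(z>.006)&(z<.018)&(S<60)&roi
    r=cv2.minAreaRect(np.float32(P[g][:,:2]));print(n,'plate',r)
    rep('tall',(z>.08)&(z<.2)&(V>=60))
E
```

```text
top red 98 med [ 0.6035 -0.1626  0.0518] lo [ 0.5801 -0.1732  0.046 ] hi [ 0.6296 -0.1428  0.0559]
top blue 257 med [ 0.6076 -0.0204  0.0552] lo [ 0.5773 -0.0484  0.0504] hi [0.6431 0.0068 0.0597]
top orange none
top black 253 med [0.636  0.0833 0.0515] lo [ 0.5755 -0.1496  0.0426] hi [0.7503 0.1956 0.0573]
top knob 136 med [0.6706 0.0374 0.1045] lo [ 0.5962 -0.1374  0.0962] hi [0.7568 0.1704 0.1112]
top yellow 385 med [0.5406 0.0175 0.013 ] lo [ 0.5307 -0.118   0.0078] hi [0.5512 0.1458 0.0177]
top plate ((0.5748014450073242, -0.0016637742519378662), (0.6954309940338135, 0.5495307445526123), 89.87201690673828)
top tall 86 med [0.733  0.1033 0.122 ] lo [ 0.7103 -0.149   0.0878] hi [0.7585 0.1747 0.1446]
side red 81 med [ 0.6042 -0.1628  0.0515] lo [ 0.5797 -0.1763  0.0448] hi [ 0.6286 -0.1396  0.0559]
side blue 207 med [ 0.6012 -0.0118  0.0539] lo [ 0.5753 -0.0487  0.0467] hi [0.6424 0.0088 0.0599]
side orange 22 med [ 0.5125 -0.0937  0.0661] lo [ 0.5011 -0.1015  0.0618] hi [ 0.5214 -0.0867  0.0704]
side black 152 med [0.6271 0.1442 0.0507] lo [ 0.5897 -0.1417  0.0434] hi [0.7265 0.1984 0.0569]
side knob 82 med [ 0.6349 -0.0484  0.1032] lo [ 0.5941 -0.1401  0.0954] hi [ 0.7216 -0.0109  0.1121]
side yellow 252 med [0.5427 0.0308 0.0131] lo [ 0.5327 -0.0895  0.0075] hi [0.5526 0.1431 0.0178]
side plate ((0.5752768516540527, -0.0024675726890563965), (0.6992496252059937, 0.5485706329345703), 89.37239074707031)
side tall 347 med [0.7302 0.1105 0.1083] lo [ 0.7084 -0.1438  0.0821] hi [0.7601 0.1745 0.1438]
```

```bash
cat > m.py <<'E'
from h import *
for n in('top','side'):
    c=shot(n);P=pts(c);h=cv2.cvtColor(c['color'],cv2.COLOR_RGB2HSV)
    H,S,V=[h[...,i].astype(int) for i in range(3)]
    x,y,z=P[...,0],P[...,1],P[...,2]
    roi=(x>.3)&(x<.85)&(y>-.35)&(y<.35)&(c['z_map']>0)
    Y=P[(H>20)&(H<32)&(S>150)&(z>.0)&(z<.06)&roi]
    k=np.polyfit(Y[:,1],Y[:,0],1);print(n,'yellow x=a*y+b',k)
    def rep(nm,m):
        p=P[m&roi]
        if len(p)<4: print(n,nm,len(p));return
        print(n,nm,len(p),'mid',((np.percentile(p,2,0)+np.percentile(p,98,0))/2).round(4),'span',np.ptp(p,axis=0).round(3),'mean',p.mean(0).round(4),cv2.minAreaRect(np.float32(p[:,:2]))[::2])
    rep('blackstop',(V<60)&(z>.044)&(z<.058)&(x>.56)&(x<.67)&(y>.1))
    rep('knob',(V<70)&(z>.096)&(z<.113)&(x>.56)&(x<.66)&(y>-.12)&(y<.12))
    rep('orange',(H>3)&(H<19)&(S>150)&(V>110)&(z>.055)&(z<.08)&(x<.56))
    rep('redblk',((H<5)|(H>174))&(S>180)&(V>90)&(z>.048)&(z<.06))
    rep('grey',(z>.1)&(z<.12)&(y>.1)&(x>.67)&(x<.8)); rep('brown',(z>.04)&(z<.14)&(y<-.1)&(x>.67)&(x<.8))
E
python3 m.py
```

```text
top yellow x=a*y+b [0.03686268 0.53999084]
top blackstop 135 mid [0.6181 0.1798 0.0517] span [0.06  0.037 0.014] mean [0.6176 0.1841 0.0518] ((0.6184184551239014, 0.1788673996925354), 2.3446404933929443)
top knob 67 mid [ 0.61   -0.0228  0.1045] span [0.031 0.022 0.013] mean [ 0.6096 -0.0233  0.1044] ((0.6102774739265442, -0.023426245898008347), 83.79351043701172)
top orange 35 mid [ 0.5131 -0.0936  0.0643] span [0.024 0.013 0.012] mean [ 0.5137 -0.0927  0.0657] ((0.5133804678916931, -0.09352774918079376), 88.24371337890625)
top redblk 94 mid [ 0.6036 -0.1567  0.0525] span [0.054 0.034 0.009] mean [ 0.603  -0.1635  0.052 ] ((0.6034846901893616, -0.15639014542102814), 0.25207391381263733)
top grey 69 mid [0.7333 0.1495 0.1101] span [0.052 0.052 0.019] mean [0.7376 0.1509 0.1109] ((0.7325036525726318, 0.149154931306839), 66.80868530273438)
top brown 247 mid [ 0.7196 -0.1382  0.0905] span [0.056 0.056 0.099] mean [ 0.7151 -0.1358  0.0732] ((0.7192622423171997, -0.1377602368593216), 69.40471649169922)
side yellow x=a*y+b [0.04381188 0.54078673]
side blackstop 123 mid [0.6182 0.1806 0.050
[... 233 characters left out ...]
75208, -0.022277800366282463), 86.1716079711914)
side orange 44 mid [ 0.5136 -0.0872  0.0624] span [0.047 0.086 0.015] mean [ 0.5116 -0.0903  0.0634] ((0.520157516002655, -0.059741247445344925), 77.41132354736328)
side redblk 66 mid [ 0.6044 -0.1591  0.0525] span [0.06  0.04  0.009] mean [ 0.6043 -0.1646  0.0517] ((0.6045041680335999, -0.1667928844690323), 45.20261764526367)
side grey 140 mid [0.7341 0.1499 0.1102] span [0.056 0.05  0.02 ] mean [0.7351 0.1493 0.1104] ((0.7331032156944275, 0.15051788091659546), 1.6650651693344116)
side brown 277 mid [ 0.717  -0.1342  0.0901] span [0.06  0.054 0.099] mean [ 0.7144 -0.1314  0.0761] ((0.7171435356140137, -0.13175298273563385), 24.76473045349121)
```

apply_moves(targets=[[1, [0, 0, 0], 0.07], [1, [0, 0, 0], 0.1385], [1, [0, 0, 0], 0.1385], [1, [0, 0, 0], 0.1385]])

```text
time: 0.7
ee_pos: [0.1578, -0.6562, 0.2054]
tool_rot: [-3.141, 0.058, 0.0]
force: [1.0, 0.5, -0.4]
width: 0.0936
grip_force: 0.0
```

apply_moves(targets=[[1, [0.15, -0.23, 0], 0], [1, [0.3, -0.46, 0], 0], [1, [0.45, -0.69, 0], 0], [1, [0.6, -0.92, 0], 0]])

```text
time: 1.1
ee_pos: [0.2219, -0.5659, 0.2055]
tool_rot: [3.141, -0.059, 0.0]
force: [-0.3, -0.6, -0.9]
width: 0.0943
grip_force: 0.0
```

apply_moves(targets=[[1, [0.2, -0.31, 0], 0], [1, [0.4, -0.62, 0], 0], [1, [0.6, -0.92, 0], 0]])

```text
time: 1.4
ee_pos: [0.2858, -0.4761, 0.2057]
tool_rot: [3.141, -0.058, 0.0]
force: [0.4, 0.3, 0.3]
width: 0.0939
grip_force: 0.0
```

apply_moves(targets=[[1, [0.2, -0.31, 0], 0], [1, [0.4, -0.62, 0], 0], [1, [0.6, -0.92, 0], 0]])

```text
time: 1.7
ee_pos: [0.3496, -0.3866, 0.2057]
tool_rot: [3.141, -0.058, 0.0]
force: [0.3, 0.7, 0.5]
width: 0.0938
grip_force: 0.0
```

apply_moves(targets=[[1, [0.2, -0.31, 0], 0], [1, [0.4, -0.62, 0], 0], [1, [0.6, -0.92, 0], 0]])

```text
time: 2.0
ee_pos: [0.4133, -0.2972, 0.2058]
tool_rot: [3.141, -0.058, 0.001]
force: [-0.5, -0.5, 0.0]
width: 0.0939
grip_force: 0.0
```

apply_moves(targets=[[1, [0.2, -0.31, 0], 0], [1, [0.4, -0.62, 0], 0], [1, [0.6, -0.92, 0], 0]])

```text
time: 2.3
ee_pos: [0.4771, -0.2077, 0.2058]
tool_rot: [3.141, -0.058, 0.001]
force: [0.6, -1.0, -0.0]
width: 0.0938
grip_force: 0.0
```

apply_moves(targets=[[1, [0.2, -0.31, 0], 0], [1, [0.4, -0.62, 0], 0], [1, [0.6, -0.92, 0], 0], [1, [0.6, -0.92, 0], 0], [1, [0.6, -0.92, 0], 0]])

```text
time: 2.8
ee_pos: [0.5402, -0.1191, 0.2054]
tool_rot: [-3.141, 0.058, 0.0]
force: [-0.4, -0.3, 0.8]
width: 0.094
grip_force: 0.0
```

apply_moves(targets=[[1, [0.22, -0.33, 0], 0.002], [1, [0.44, -0.66, 0], 0.002], [1, [0.66, -0.99, 0], 0.002], [1, [0.66, -0.99, 0], 0.002]])

```text
time: 3.2
ee_pos: [0.6118, -0.0196, 0.2054]
tool_rot: [-3.139, 0.062, -0.001]
force: [-0.5, -0.1, -1.1]
width: 0.0939
grip_force: 0.0
```

apply_moves(targets=[[1, [0, 0, 0.25], 0], [1, [0, 0, 0.5], 0], [1, [0, 0, 0.75], 0], [1, [0, 0, 1], 0], [1, [0, 0, 1], 0]])

```text
time: 3.7
ee_pos: [0.6077, -0.0253, 0.1027]
tool_rot: [3.14, -0.071, -0.008]
force: [-0.7, -0.1, -1.1]
width: 0.094
grip_force: 0.0
```

apply_moves(targets=[[1, [0, 0, 0.12], 0], [1, [0, 0, 0.24], 0], [1, [0, 0, 0.36], 0], [1, [0, 0, 0.36], 0], [1, [0, 0, 0.36], 0]])

```text
time: 4.2
ee_pos: [0.6101, -0.0233, 0.0695]
tool_rot: [-3.141, 0.071, 0.0]
force: [-0.6, 0.6, -0.5]
width: 0.0939
grip_force: 0.0
```

```bash
python3 - <<'E'
from h import *
a=shot('top');b=shot('side','s2.png')
i=np.hstack([cv2.resize(a['color'][90:210,160:330],(400,282)),cv2.resize(b['color'][110:260,140:320],(339,282))])
cv2.imwrite('pics/c2.png',i[:,:,::-1])
print(status.sense()['ee_pos'])
E
```

```text
[ 0.61050864 -0.02337793  0.0700044 ]
```

View pics/c2.png

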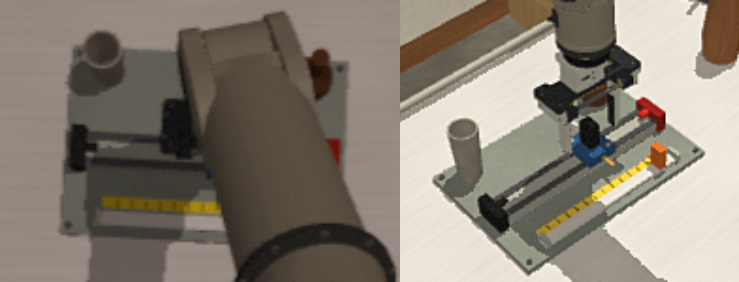

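The crop shows the fingers straddling the black knob along the rail, at about (590,130). Next I close on it.

apply_moves(targets=[[0.2, [0, 0, 0], -0.002], [-0.2, [0, 0, 0], -0.002], [-0.5, [0, 0, 0], -0.002], [-0.7, [0, 0, 0], -0.002], [-0.7, [0, 0, 0], -0.002], [-0.7, [0, 0, 0], -0.002], [-0.7, [0, 0, 0], -0.002], [-0.7, [0, 0, 0], -0.002]], force=20)

```text
time: 5.1
ee_pos: [0.6102, -0.0235, 0.0695]
tool_rot: [-3.141, 0.065, -0.0]
force: [0.2, -0.5, -0.9]
width: 0.0335
grip_force: 0.0
```

apply_moves(targets=[[-0.8, [0, 0, 0], 0], [-0.8, [0, 0, 0], 0], [-0.8, [0, 0, 0], 0], [-0.8, [0, 0, 0], 0], [-0.8, [0, 0, 0], 0], [-0.8, [0, 0, 0], 0]])

```text
time: 5.7
ee_pos: [0.6102, -0.0233, 0.0695]
tool_rot: [-3.141, 0.065, -0.0]
force: [-0.8, 1.2, -0.4]
width: 0.0218
grip_force: 20.0
```

apply_moves(targets=[[-0.8, [0, 0.02, 0], 0], [-0.8, [0, 0.04, 0], 0]])

```text
time: 5.9
ee_pos: [0.61, -0.0274, 0.0695]
tool_rot: [-3.141, 0.065, -0.0]
force: [0.9, 1.2, 0.0]
width: 0.0219
grip_force: 20.0
```

apply_moves(targets=[[-0.8, [0, 0.02, 0], 0], [-0.8, [0, 0.04, 0], 0]])

```text
time: 6.1
ee_pos: [0.6098, -0.0316, 0.0695]
tool_rot: [-3.141, 0.065, -0.0]
force: [0.7, 2.2, -1.1]
width: 0.0217
grip_force: 20.0
```

apply_moves(targets=[[-0.8, [0, 0.02, 0], 0], [-0.8, [0, 0.04, 0], 0]])

```text
time: 6.3
ee_pos: [0.6096, -0.0356, 0.0695]
tool_rot: [-3.141, 0.065, 0.0]
force: [1.1, 1.4, -0.5]
width: 0.0219
grip_force: 20.0
```

apply_moves(targets=[[-0.8, [0, 0.02, 0], 0], [-0.8, [0, 0.04, 0], 0]])

```text
time: 6.5
ee_pos: [0.6095, -0.0396, 0.0695]
tool_rot: [-3.141, 0.065, -0.0]
force: [0.4, 1.8, -0.9]
width: 0.0218
grip_force: 20.0
```

apply_moves(targets=[[-0.8, [0, 0.02, 0], 0], [-0.8, [0, 0.04, 0], 0]])

```text
time: 6.7
ee_pos: [0.6093, -0.0436, 0.0695]
tool_rot: [-3.141, 0.065, 0.0]
force: [1.4, 1.3, -1.3]
width: 0.0216
grip_force: 20.0
```

apply_moves(targets=[[-0.8, [0, 0.02, 0], 0], [-0.8, [0, 0.04, 0], 0]])

```text
time: 6.9
ee_pos: [0.6092, -0.0476, 0.0695]
tool_rot: [-3.141, 0.065, -0.0]
force: [0.2, 0.1, -1.8]
width: 0.0219
grip_force: 20.0
```

apply_moves(targets=[[-0.8, [0, 0.02, 0], 0], [-0.8, [0, 0.04, 0], 0]])

```text
time: 7.1
ee_pos: [0.609, -0.0515, 0.0695]
tool_rot: [-3.141, 0.065, 0.0]
force: [0.8, 2.2, -0.9]
width: 0.0215
grip_force: 20.0
```

apply_moves(targets=[[-0.8, [0, 0.02, 0], 0], [-0.8, [0, 0.04, 0], 0], [-0.8, [0, 0.06, 0], 0], [-0.8, [0, 0.08, 0], 0], [-0.8, [0, 0.1, 0], 0], [-0.8, [0, 0.12, 0], 0], [-0.8, [0, 0.14, 0], 0], [-0.8, [0, 0.16, 0], 0], [-0.8, [0, 0.18, 0], 0], [-0.8, [0, 0.2, 0], 0]])

```text
time: 8.1
ee_pos: [0.6082, -0.0715, 0.0695]
tool_rot: [-3.141, 0.065, -0.0]
force: [0.8, 1.0, -0.3]
width: 0.0217
grip_force: 20.0
```

apply_moves(targets=[[-0.8, [0, 0.02, 0], 0], [-0.8, [0, 0.04, 0], 0], [-0.8, [0, 0.06, 0], 0], [-0.8, [0, 0.08, 0], 0], [-0.8, [0, 0.1, 0], 0], [-0.8, [0, 0.12, 0], 0], [-0.8, [0, 0.14, 0], 0], [-0.8, [0, 0.16, 0], 0], [-0.8, [0, 0.18, 0], 0], [-0.8, [0, 0.2, 0], 0]])

```text
time: 9.1
ee_pos: [0.6074, -0.0915, 0.0695]
tool_rot: [-3.141, 0.065, -0.0]
force: [1.7, 1.6, -1.5]
width: 0.0218
grip_force: 20.0
```

apply_moves(targets=[[-0.8, [0, 0.02, 0], 0], [-0.8, [0, 0.04, 0], 0], [-0.8, [0, 0.06, 0], 0], [-0.8, [0, 0.08, 0], 0], [-0.8, [0, 0.1, 0], 0], [-0.8, [0, 0.12, 0], 0]])

```text
time: 9.7
ee_pos: [0.6069, -0.1035, 0.0695]
tool_rot: [-3.141, 0.065, -0.0]
force: [0.6, 2.4, -0.7]
width: 0.022
grip_force: 20.0
```

apply_moves(targets=[[-0.8, [0, 0.01, 0], 0], [-0.8, [0, 0.02, 0], 0]])

```text
time: 9.9
ee_pos: [0.6068, -0.1054, 0.0695]
tool_rot: [-3.141, 0.065, -0.0]
force: [2.3, 1.2, -0.5]
width: 0.0221
grip_force: 20.0
```

apply_moves(targets=[[-0.8, [0, 0.01, 0], 0], [-0.8, [0, 0.02, 0], 0]])

```text
time: 10.1
ee_pos: [0.6067, -0.1074, 0.0695]
tool_rot: [-3.141, 0.065, -0.0]
force: [1.8, 1.4, -1.1]
width: 0.0219
grip_force: 20.0
```

apply_moves(targets=[[-0.8, [0, 0.01, 0], 0], [-0.8, [0, 0.02, 0], 0]])

```text
time: 10.3
ee_pos: [0.6066, -0.1094, 0.0695]
tool_rot: [-3.141, 0.065, -0.0]
force: [1.8, 0.7, -1.6]
width: 0.0218
grip_force: 20.0
```

apply_moves(targets=[[-0.8, [0, 0.01, 0], 0]])

```text
time: 10.4
ee_pos: [0.6066, -0.1103, 0.0695]
tool_rot: [-3.141, 0.065, -0.0]
force: [1.4, 2.2, -0.1]
width: 0.0217
grip_force: 20.0
```

apply_moves(targets=[[-0.8, [0, 0.01, 0], 0]])

```text
time: 10.5
ee_pos: [0.6066, -0.1111, 0.0695]
tool_rot: [-3.141, 0.064, -0.0]
force: [0.7, 4.4, -1.3]
width: 0.022
grip_force: 20.0
```

apply_moves(targets=[[-0.8, [0, 0.01, 0], 0]])

```text
time: 10.6
ee_pos: [0.6065, -0.1118, 0.0695]
tool_rot: [-3.14, 0.064, 0.0]
force: [1.4, 7.1, -0.4]
width: 0.0219
grip_force: 20.0
```

apply_moves(targets=[[-0.8, [0, 0, 0], 0]])

```text
time: 10.7
ee_pos: [0.6065, -0.1119, 0.0695]
tool_rot: [-3.14, 0.064, -0.0]
force: [0.5, 4.8, 0.1]
width: 0.0222
grip_force: 20.0
```

apply_moves(targets=[[-0.8, [0, -0.02, 0], 0], [-0.8, [0, -0.04, 0], 0], [-0.8, [0, -0.06, 0], 0], [-0.8, [0, -0.08, 0], 0], [-0.8, [0, -0.1, 0], 0], [-0.8, [0, -0.12, 0], 0], [-0.8, [0, -0.14, 0], 0], [-0.8, [0, -0.16, 0], 0], [-0.8, [0, -0.18, 0], 0], [-0.8, [0, -0.2, 0], 0]])

```text
time: 11.7
ee_pos: [0.6073, -0.0922, 0.0695]
tool_rot: [-3.141, 0.065, -0.0]
force: [1.7, -0.9, -0.8]
width: 0.0216
grip_force: 20.0
```

apply_moves(targets=[[-0.8, [0, -0.02, 0], 0], [-0.8, [0, -0.04, 0], 0], [-0.8, [0, -0.06, 0], 0], [-0.8, [0, -0.08, 0], 0], [-0.8, [0, -0.1, 0], 0], [-0.8, [0, -0.12, 0], 0], [-0.8, [0, -0.14, 0], 0], [-0.8, [0, -0.16, 0], 0], [-0.8, [0, -0.18, 0], 0], [-0.8, [0, -0.2, 0], 0]])

```text
time: 12.7
ee_pos: [0.6082, -0.0722, 0.0695]
tool_rot: [-3.141, 0.065, -0.0]
force: [2.4, -1.3, -0.3]
width: 0.022
grip_force: 20.0
```

apply_moves(targets=[[-0.8, [0, -0.02, 0], 0], [-0.8, [0, -0.04, 0], 0], [-0.8, [0, -0.06, 0], 0], [-0.8, [0, -0.08, 0], 0], [-0.8, [0, -0.1, 0], 0], [-0.8, [0, -0.12, 0], 0], [-0.8, [0, -0.14, 0], 0], [-0.8, [0, -0.16, 0], 0], [-0.8, [0, -0.18, 0], 0], [-0.8, [0, -0.2, 0], 0]])

```text
time: 13.7
ee_pos: [0.6089, -0.0522, 0.0695]
tool_rot: [-3.141, 0.065, 0.0]
force: [1.3, -1.0, -2.2]
width: 0.022
grip_force: 20.0
```

apply_moves(targets=[[-0.8, [0, -0.02, 0], 0], [-0.8, [0, -0.04, 0], 0], [-0.8, [0, -0.06, 0], 0], [-0.8, [0, -0.08, 0], 0], [-0.8, [0, -0.1, 0], 0], [-0.8, [0, -0.12, 0], 0], [-0.8, [0, -0.14, 0], 0], [-0.8, [0, -0.16, 0], 0], [-0.8, [0, -0.18, 0], 0], [-0.8, [0, -0.2, 0], 0]])

```text
time: 14.7
ee_pos: [0.6098, -0.0322, 0.0695]
tool_rot: [-3.141, 0.065, 0.0]
force: [2.1, -1.6, -0.2]
width: 0.0218
grip_force: 20.0
```

apply_moves(targets=[[-0.8, [0, -0.02, 0], 0], [-0.8, [0, -0.04, 0], 0]])

```text
time: 14.9
ee_pos: [0.6099, -0.0282, 0.0695]
tool_rot: [-3.141, 0.065, 0.0]
force: [0.7, -1.3, -0.4]
width: 0.0219
grip_force: 20.0
```

apply_moves(targets=[[-0.8, [0, -0.02, 0], 0], [-0.8, [0, -0.04, 0], 0]])

```text
time: 15.1
ee_pos: [0.6101, -0.0242, 0.0695]
tool_rot: [-3.141, 0.065, 0.0]
force: [-0.4, -2.5, -0.7]
width: 0.0216
grip_force: 20.0
```

apply_moves(targets=[[-0.8, [0, -0.02, 0], 0], [-0.8, [0, -0.04, 0], 0]])

```text
time: 15.3
ee_pos: [0.6103, -0.0203, 0.0695]
tool_rot: [-3.141, 0.065, 0.0]
force: [0.0, -1.9, -1.2]
width: 0.022
grip_force: 20.0
```

apply_moves(targets=[[-0.8, [0, -0.02, 0], 0], [-0.8, [0, -0.04, 0], 0]])

```text
time: 15.5
ee_pos: [0.6105, -0.0162, 0.0695]
tool_rot: [-3.141, 0.065, -0.0]
force: [2.0, -0.6, -1.1]
width: 0.0221
grip_force: 20.0
```

apply_moves(targets=[[-0.8, [0, -0.02, 0], 0], [-0.8, [0, -0.04, 0], 0]])

```text
time: 15.7
ee_pos: [0.6106, -0.0123, 0.0695]
tool_rot: [-3.141, 0.065, -0.0]
force: [1.5, -1.6, 0.0]
width: 0.022
grip_force: 20.0
```

apply_moves(targets=[[-0.8, [0, -0.02, 0], 0], [-0.8, [0, -0.04, 0], 0]])

```text
time: 15.9
ee_pos: [0.6108, -0.0083, 0.0695]
tool_rot: [-3.141, 0.065, -0.0]
force: [0.8, -1.8, -0.3]
width: 0.0218
grip_force: 20.0
```

apply_moves(targets=[[-0.8, [0, -0.02, 0], 0], [-0.8, [0, -0.04, 0], 0]])

```text
time: 16.1
ee_pos: [0.6109, -0.0043, 0.0695]
tool_rot: [-3.141, 0.065, 0.0]
force: [0.6, -2.8, -0.9]
width: 0.0219
grip_force: 20.0
```

apply_moves(targets=[[-0.8, [0, -0.02, 0], 0], [-0.8, [0, -0.04, 0], 0]])

```text
time: 16.3
ee_pos: [0.6111, -0.0002, 0.0695]
tool_rot: [-3.141, 0.065, -0.0]
force: [0.7, -1.4, -1.5]
width: 0.0216
grip_force: 20.0
```

apply_moves(targets=[[-0.8, [0, -0.02, 0], 0], [-0.8, [0, -0.04, 0], 0]])

```text
time: 16.5
ee_pos: [0.6112, 0.0037, 0.0695]
tool_rot: [-3.141, 0.065, 0.0]
force: [0.8, -2.3, -0.5]
width: 0.0218
grip_force: 20.0
```

apply_moves(targets=[[-0.8, [0, -0.02, 0], 0], [-0.8, [0, -0.04, 0], 0]])

```text
time: 16.7
ee_pos: [0.6114, 0.0077, 0.0695]
tool_rot: [-3.141, 0.065, 0.0]
force: [0.7, -2.2, -0.4]
width: 0.0221
grip_force: 20.0
```

apply_moves(targets=[[-0.8, [0, -0.02, 0], 0], [-0.8, [0, -0.04, 0], 0]])

```text
time: 16.9
ee_pos: [0.6116, 0.0117, 0.0695]
tool_rot: [-3.141, 0.065, 0.0]
force: [0.3, -2.0, 0.1]
width: 0.0219
grip_force: 20.0
```

apply_moves(targets=[[-0.8, [0, -0.02, 0], 0], [-0.8, [0, -0.04, 0], 0]])

```text
time: 17.1
ee_pos: [0.6117, 0.0157, 0.0695]
tool_rot: [-3.141, 0.065, 0.0]
force: [0.1, -1.7, -1.1]
width: 0.0219
grip_force: 20.0
```

apply_moves(targets=[[-0.8, [0, -0.02, 0], 0], [-0.8, [0, -0.04, 0], 0]])

```text
time: 17.3
ee_pos: [0.6119, 0.0197, 0.0695]
tool_rot: [-3.141, 0.065, 0.0]
force: [-0.1, -2.1, -0.5]
width: 0.0216
grip_force: 20.0
```

apply_moves(targets=[[-0.8, [0, -0.02, 0], 0], [-0.8, [0, -0.04, 0], 0]])

```text
time: 17.5
ee_pos: [0.6121, 0.0237, 0.0695]
tool_rot: [-3.141, 0.065, 0.0]
force: [0.6, -2.0, -0.1]
width: 0.0217
grip_force: 20.0
```

apply_moves(targets=[[-0.8, [0, -0.02, 0], 0], [-0.8, [0, -0.04, 0], 0]])

```text
time: 17.7
ee_pos: [0.6122, 0.0277, 0.0695]
tool_rot: [-3.141, 0.065, 0.0]
force: [0.9, -2.1, 0.3]
width: 0.0221
grip_force: 20.0
```

apply_moves(targets=[[-0.8, [0, -0.02, 0], 0], [-0.8, [0, -0.04, 0], 0]])

```text
time: 17.9
ee_pos: [0.6124, 0.0317, 0.0695]
tool_rot: [-3.141, 0.065, -0.0]
force: [-0.6, -1.6, 0.7]
width: 0.022
grip_force: 20.0
```

apply_moves(targets=[[-0.8, [0, -0.02, 0], 0]])

```text
time: 18.0
ee_pos: [0.6125, 0.0337, 0.0695]
tool_rot: [-3.141, 0.065, 0.0]
force: [-0.0, -1.7, -0.3]
width: 0.022
grip_force: 20.0
```

apply_moves(targets=[[-0.8, [0, -0.02, 0], 0]])

```text
time: 18.1
ee_pos: [0.6126, 0.0357, 0.0695]
tool_rot: [3.141, -0.065, -0.0]
force: [0.1, -4.8, 0.2]
width: 0.0218
grip_force: 20.0
```

apply_moves(targets=[[-0.8, [0, -0.02, 0], 0]])

```text
time: 18.2
ee_pos: [0.6126, 0.0366, 0.0696]
tool_rot: [3.14, -0.066, -0.0]
force: [0.5, -10.7, 2.6]
width: 0.022
grip_force: 20.0
```

apply_moves(targets=[[-0.8, [0, -0.02, 0], 0]])

```text
time: 18.3
ee_pos: [0.6127, 0.0379, 0.0695]
tool_rot: [3.139, -0.067, -0.0]
force: [-1.3, -10.0, 2.6]
width: 0.0217
grip_force: 20.0
```

apply_moves(targets=[[-0.8, [0, -0.02, 0], 0]])

```text
time: 18.4
ee_pos: [0.6128, 0.0398, 0.0695]
tool_rot: [3.139, -0.067, -0.0]
force: [0.3, -9.0, 3.0]
width: 0.022
grip_force: 20.0
```

apply_moves(targets=[[-0.8, [0, -0.02, 0], 0]])

```text
time: 18.5
ee_pos: [0.6128, 0.0419, 0.0695]
tool_rot: [3.139, -0.067, -0.001]
force: [-1.8, -10.8, 1.9]
width: 0.0221
grip_force: 20.0
```

apply_moves(targets=[[-0.8, [0, -0.02, 0], 0]])

```text
time: 18.6
ee_pos: [0.613, 0.044, 0.0696]
tool_rot: [3.139, -0.067, -0.0]
force: [-1.5, -7.9, 2.2]
width: 0.0218
grip_force: 20.0
```

apply_moves(targets=[[-0.8, [0, -0.02, 0], 0]])

```text
time: 18.7
ee_pos: [0.613, 0.0462, 0.0695]
tool_rot: [3.139, -0.066, -0.0]
force: [0.2, -7.0, 1.7]
width: 0.022
grip_force: 20.0
```

apply_moves(targets=[[-0.8, [0, -0.02, 0], 0]])

```text
time: 18.8
ee_pos: [0.6131, 0.0484, 0.0695]
tool_rot: [3.14, -0.066, -0.0]
force: [-1.6, -7.7, 2.2]
width: 0.0217
grip_force: 20.0
```

apply_moves(targets=[[-0.8, [0, -0.02, 0], 0]])

```text
time: 18.9
ee_pos: [0.6132, 0.0505, 0.0695]
tool_rot: [3.14, -0.066, -0.0]
force: [-0.4, -4.7, 2.2]
width: 0.0218
grip_force: 20.0
```

apply_moves(targets=[[-0.8, [0, -0.02, 0], 0]])

```text
time: 19.0
ee_pos: [0.6133, 0.0527, 0.0695]
tool_rot: [3.14, -0.066, -0.0]
force: [-0.2, -3.8, 1.0]
width: 0.0216
grip_force: 20.0
```

apply_moves(targets=[[-0.8, [0, -0.02, 0], 0]])

```text
time: 19.1
ee_pos: [0.6134, 0.0549, 0.0695]
tool_rot: [3.14, -0.066, -0.0]
force: [-1.7, -3.8, 2.0]
width: 0.0219
grip_force: 20.0
```

apply_moves(targets=[[-0.8, [0, -0.02, 0], 0]])

```text
time: 19.2
ee_pos: [0.6135, 0.0572, 0.0695]
tool_rot: [3.141, -0.065, -0.0]
force: [-0.9, -4.0, 0.9]
width: 0.0219
grip_force: 20.0
```

apply_moves(targets=[[-0.8, [0, -0.02, 0], 0]])

```text
time: 19.3
ee_pos: [0.6136, 0.0597, 0.0695]
tool_rot: [-3.141, 0.065, -0.0]
force: [-0.0, -1.8, -0.2]
width: 0.0217
grip_force: 20.0
```

apply_moves(targets=[[-0.8, [0, -0.02, 0], 0]])

```text
time: 19.4
ee_pos: [0.6137, 0.062, 0.0695]
tool_rot: [-3.141, 0.064, -0.0]
force: [-0.9, -0.7, 0.2]
width: 0.0219
grip_force: 20.0
```

apply_moves(targets=[[-0.8, [0, -0.02, 0], 0]])

```text
time: 19.5
ee_pos: [0.6137, 0.0641, 0.0695]
tool_rot: [-3.141, 0.064, -0.0]
force: [0.3, -1.7, -0.3]
width: 0.0219
grip_force: 20.0
```

apply_moves(targets=[[-0.8, [0, -0.02, 0], 0], [-0.8, [0, -0.04, 0], 0], [-0.8, [0, -0.06, 0], 0], [-0.8, [0, -0.08, 0], 0], [-0.8, [0, -0.1, 0], 0], [-0.8, [0, -0.12, 0], 0], [-0.8, [0, -0.14, 0], 0], [-0.8, [0, -0.16, 0], 0], [-0.8, [0, -0.18, 0], 0], [-0.8, [0, -0.2, 0], 0]])

```text
time: 20.5
ee_pos: [0.6146, 0.0837, 0.0695]
tool_rot: [-3.141, 0.065, 0.0]
force: [-0.0, -1.4, 0.9]
width: 0.0219
grip_force: 20.0
```

apply_moves(targets=[[-0.8, [0, -0.02, 0], 0], [-0.8, [0, -0.04, 0], 0], [-0.8, [0, -0.06, 0], 0], [-0.8, [0, -0.08, 0], 0], [-0.8, [0, -0.1, 0], 0], [-0.8, [0, -0.12, 0], 0], [-0.8, [0, -0.14, 0], 0], [-0.8, [0, -0.16, 0], 0], [-0.8, [0, -0.18, 0], 0], [-0.8, [0, -0.2, 0], 0]])

```text
time: 21.5
ee_pos: [0.6154, 0.1037, 0.0695]
tool_rot: [-3.141, 0.065, 0.0]
force: [-1.8, -1.2, 0.7]
width: 0.0222
grip_force: 20.0
```

apply_moves(targets=[[-0.8, [0, -0.02, 0], 0], [-0.8, [0, -0.04, 0], 0], [-0.8, [0, -0.06, 0], 0], [-0.8, [0, -0.08, 0], 0], [-0.8, [0, -0.1, 0], 0], [-0.8, [0, -0.12, 0], 0], [-0.8, [0, -0.14, 0], 0], [-0.8, [0, -0.16, 0], 0]])

```text
time: 22.3
ee_pos: [0.616, 0.1196, 0.0695]
tool_rot: [-3.141, 0.065, 0.0]
force: [-1.6, -2.1, 1.0]
width: 0.0218
grip_force: 20.0
```

apply_moves(targets=[[-0.8, [0, -0.01, 0], 0], [-0.8, [0, -0.02, 0], 0], [-0.8, [0, -0.03, 0], 0], [-0.8, [0, -0.04, 0], 0], [-0.8, [0, -0.05, 0], 0], [-0.8, [0, -0.06, 0], 0]])

```text
time: 22.9
ee_pos: [0.6163, 0.1255, 0.0695]
tool_rot: [-3.141, 0.065, 0.0]
force: [-2.1, -1.2, 0.4]
width: 0.022
grip_force: 20.0
```

apply_moves(targets=[[-0.8, [0, -0.01, 0], 0], [-0.8, [0, -0.02, 0], 0]])

```text
time: 23.1
ee_pos: [0.6164, 0.1275, 0.0695]
tool_rot: [-3.141, 0.065, 0.0]
force: [-2.6, -0.9, 0.5]
width: 0.022
grip_force: 20.0
```

apply_moves(targets=[[-0.8, [0, -0.01, 0], 0]])

```text
time: 23.2
ee_pos: [0.6164, 0.1285, 0.0695]
tool_rot: [-3.141, 0.065, 0.0]
force: [-2.0, -1.0, 0.8]
width: 0.0217
grip_force: 20.0
```

apply_moves(targets=[[-0.8, [0, -0.01, 0], 0]])

```text
time: 23.3
ee_pos: [0.6164, 0.1296, 0.0695]
tool_rot: [-3.141, 0.065, 0.0]
force: [-1.5, -1.0, 1.6]
width: 0.0221
grip_force: 20.0
```

apply_moves(targets=[[-0.8, [0, -0.01, 0], 0]])

```text
time: 23.4
ee_pos: [0.6165, 0.1305, 0.0695]
tool_rot: [-3.141, 0.065, 0.0]
force: [-1.5, -1.4, 1.7]
width: 0.0216
grip_force: 20.0
```

apply_moves(targets=[[-0.8, [0, -0.01, 0], 0], [-0.8, [0, -0.01, 0], 0]])

```text
time: 23.6
ee_pos: [0.6165, 0.1314, 0.0695]
tool_rot: [3.141, -0.065, -0.0]
force: [-1.8, -2.2, 0.6]
width: 0.0221
grip_force: 20.0
```

apply_moves(targets=[[-0.8, [0, -0.01, 0], 0], [-0.8, [0, -0.01, 0], 0]])

```text
time: 23.8
ee_pos: [0.6165, 0.1321, 0.0695]
tool_rot: [3.141, -0.065, -0.0]
force: [-2.8, -4.0, 2.9]
width: 0.022
grip_force: 20.0
```

apply_moves(targets=[[0, [0, 0, 0], 0], [0, [0, 0, 0], 0], [0, [0, 0, 0], 0], [0, [0, 0, 0], 0], [0, [0, 0, -0.2], 0], [0, [0, 0, -0.5], 0], [0, [0, 0, -0.8], 0], [0, [0, 0, -0.95], 0], [0, [0, 0, -0.95], 0]])

```text
time: 24.7
ee_pos: [0.6177, 0.1328, 0.1666]
tool_rot: [-3.14, 0.065, -0.005]
force: [0.3, 0.7, 0.1]
width: 0.0469
grip_force: 0.0
```

```bash
python3 - <<'E'
from h import *
b=shot('side');print(status.sense()['ee_pos'],status.sense()['force'])
cv2.imwrite('pics/c3.png',cv2.resize(b['color'][110:260,140:320],(540,450))[:,:,::-1])
E
```

```text
[0.61692628 0.13249466 0.16487899] [-0.29253406 -0.20654821  0.39883789]
```

View pics/c3.png

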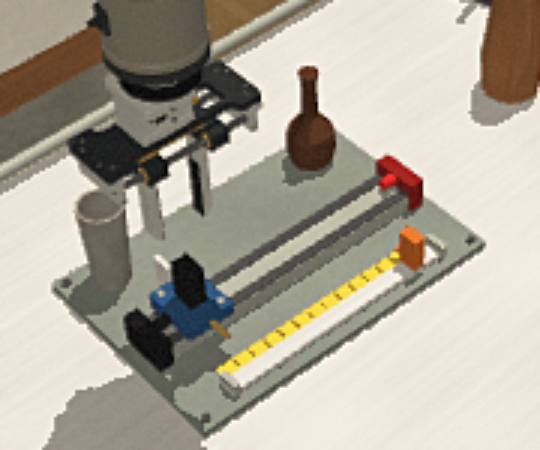

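The crop shows the carriage at (190,295) against the black bumper, both vases still standing, and the marker at (411,248). Now to the marker.

apply_moves(targets=[[0, [-0.105, 0.255, 0], 0], [0, [-0.21, 0.51, 0], 0], [0, [-0.315, 0.766, 0], 0]])

```text
time: 25.05
ee_pos: [0.5807, 0.0564, 0.1627]
tool_rot: [3.141, -0.064, -0.004]
force: [1.0, 0.1, 0.5]
width: 0.0472
grip_force: 0.0
```

apply_moves(targets=[[0, [-0.105, 0.255, 0], 0], [0, [-0.21, 0.51, 0], 0], [0, [-0.315, 0.766, 0], 0]])

```text
time: 25.35
ee_pos: [0.546, -0.019, 0.1629]
tool_rot: [-3.141, 0.065, 0.003]
force: [-0.2, -0.2, -0.3]
width: 0.0471
grip_force: 0.0
```

apply_moves(targets=[[0, [-0.105, 0.255, 0], 0], [0, [-0.21, 0.51, 0], 0], [0, [-0.315, 0.766, 0], 0], [0, [-0.315, 0.766, 0], 0], [0, [-0.315, 0.766, 0], 0]])

```text
time: 25.85
ee_pos: [0.512, -0.0935, 0.1634]
tool_rot: [-3.141, 0.067, 0.002]
force: [0.7, -0.9, 0.9]
width: 0.0471
grip_force: 0.0
```

apply_moves(targets=[[0, [0, 0, 0.2], 0], [0, [0, 0, 0.4], 0], [0, [0, 0, 0.6], 0], [0, [0, 0, 0.75], 0], [0, [0, 0, 0.75], 0], [0, [0, 0, 0.75], 0]])

```text
time: 26.45
ee_pos: [0.5127, -0.0924, 0.0893]
tool_rot: [-3.14, 0.063, 0.001]
force: [-0.4, 0.4, 1.4]
width: 0.047
grip_force: 0.0
```

```bash
python3 - <<'E'
from h import *
b=shot('side');print(status.sense()['ee_pos'],status.sense()['force'])
cv2.imwrite('pics/c4.png',cv2.resize(b['color'][110:260,140:320],(540,450))[:,:,::-1])
E
```

```text
[ 0.5130911  -0.09263369  0.08983604] [-0.73335676  0.29991887 -0.60171192]
```

View pics/c4.png

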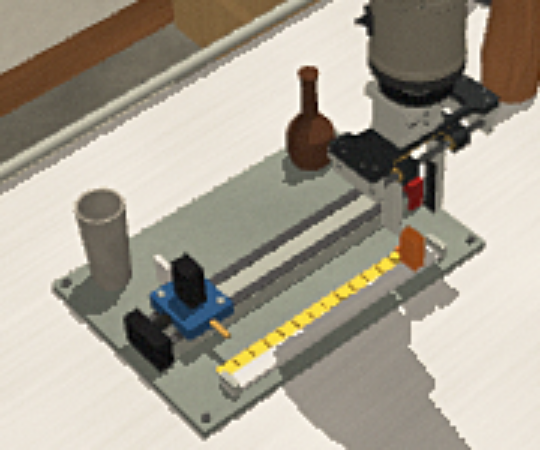

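The fingers sit either side of the orange marker at (411,248), still above it. Descend and grip.

apply_moves(targets=[[0, [0, 0, 0.12], 0], [0, [0, 0, 0.24], 0], [0, [0, 0, 0.36], 0], [0, [0, 0, 0.47], 0], [0, [0, 0, 0.47], 0], [-0.3, [0, 0, 0.47], 0], [-0.6, [0, 0, 0.47], 0], [-0.9, [0, 0, 0.47], 0], [-0.9, [0, 0, 0.47], 0], [-0.9, [0, 0, 0.47], 0]], force=15)

```text
time: 27.5
ee_pos: [0.513, -0.0933, 0.0428]
tool_rot: [3.141, -0.065, 0.001]
force: [0.0, -1.1, 4.2]
width: 0.0162
grip_force: 15.0
```

apply_moves(targets=[[-0.9, [0, 0, 0], 0], [-0.9, [0, 0, 0], 0], [-0.9, [0, 0, 0], 0]])

```text
time: 27.8
ee_pos: [0.5129, -0.0933, 0.0428]
tool_rot: [3.141, -0.065, 0.001]
force: [-1.4, -1.0, 7.0]
width: 0.0157
grip_force: 15.0
```

apply_moves(targets=[[-0.9, [0, 0, -0.01], 0], [-0.9, [0, -0.02, -0.01], 0], [-0.9, [0, -0.04, -0.01], 0]])

```text
time: 28.1
ee_pos: [0.5128, -0.0893, 0.0431]
tool_rot: [-3.141, 0.065, 0.0]
force: [4.8, -2.1, -12.8]
width: 0.0161
grip_force: 15.0
```

apply_moves(targets=[[-0.9, [0.003, -0.03, 0.006], 0], [-0.9, [0.003, -0.06, 0.006], 0], [-0.9, [0.003, -0.1, 0.006], 0], [-0.9, [0.003, -0.14, 0.006], 0], [-0.9, [0.003, -0.18, 0.006], 0], [-0.9, [0.003, -0.22, 0.006], 0]])

```text
time: 28.7
ee_pos: [0.5139, -0.0669, 0.043]
tool_rot: [-3.141, 0.065, 0.0]
force: [-2.9, -1.0, 3.8]
width: 0.0161
grip_force: 15.0
```

apply_moves(targets=[[-0.9, [0, -0.04, 0], 0], [-0.9, [0, -0.08, 0], 0], [-0.9, [0, -0.12, 0], 0], [-0.9, [0, -0.16, 0], 0], [-0.9, [0, -0.2, 0], 0]])

```text
time: 29.2
ee_pos: [0.5147, -0.0469, 0.043]
tool_rot: [-3.141, 0.065, 0.0]
force: [-4.1, -1.4, 5.3]
width: 0.0159
grip_force: 15.0
```

apply_moves(targets=[[-0.9, [-0.001, -0.04, -0.001], 0], [-0.9, [-0.001, -0.08, -0.002], 0], [-0.9, [-0.001, -0.12, -0.002], 0], [-0.9, [-0.001, -0.16, -0.002], 0], [-0.9, [-0.001, -0.2, -0.002], 0]])

```text
time: 29.7
ee_pos: [0.5155, -0.027, 0.043]
tool_rot: [-3.141, 0.065, 0.0]
force: [-3.4, -2.4, -0.6]
width: 0.0157
grip_force: 15.0
```

apply_moves(targets=[[-0.9, [-0.001, -0.04, 0], 0], [-0.9, [-0.001, -0.08, 0], 0], [-0.9, [-0.001, -0.12, 0], 0], [-0.9, [-0.001, -0.16, 0], 0], [-0.9, [-0.001, -0.2, 0], 0]])

```text
time: 30.2
ee_pos: [0.5163, -0.007, 0.043]
tool_rot: [-3.141, 0.065, 0.0]
force: [-0.4, -0.9, -4.1]
width: 0.0158
grip_force: 15.0
```

apply_moves(targets=[[-0.9, [-0.001, -0.04, 0], 0], [-0.9, [-0.001, -0.08, 0], 0], [-0.9, [-0.001, -0.12, 0], 0], [-0.9, [-0.001, -0.16, 0], 0], [-0.9, [-0.001, -0.2, 0], 0]])

```text
time: 30.7
ee_pos: [0.5171, 0.013, 0.0431]
tool_rot: [-3.141, 0.065, -0.0]
force: [0.0, -2.4, -6.5]
width: 0.0157
grip_force: 15.0
```

apply_moves(targets=[[-0.9, [-0.001, -0.04, 0], 0], [-0.9, [-0.001, -0.08, 0], 0], [-0.9, [-0.001, -0.12, 0], 0], [-0.9, [-0.001, -0.16, 0], 0], [-0.9, [-0.001, -0.2, 0], 0]])

```text
time: 31.2
ee_pos: [0.5179, 0.033, 0.0431]
tool_rot: [-3.141, 0.065, -0.0]
force: [2.4, -1.4, -10.0]
width: 0.016
grip_force: 15.0
```

apply_moves(targets=[[-0.9, [0, -0.04, 0], 0], [-0.9, [0, -0.08, 0], 0], [-0.9, [0, -0.12, 0], 0], [-0.9, [0, -0.15, 0], 0], [-0.9, [0, -0.17, 0], 0], [-0.9, [0, -0.17, 0], 0], [-0.9, [0, -0.17, 0], 0]])

```text
time: 31.9
ee_pos: [0.5186, 0.05, 0.0431]
tool_rot: [-3.14, 0.064, -0.0]
force: [3.0, 0.9, -12.4]
width: 0.016
grip_force: 15.0
```

apply_moves(targets=[[-0.9, [0, -0.006, 0.006], 0], [-0.9, [0, -0.006, 0.006], 0], [-0.4, [0, -0.006, 0.006], 0], [-0.1, [0, -0.006, 0.006], 0], [-0.1, [0, -0.006, 0.006], 0], [-0.1, [0, -0.006, 0.006], 0]])

```text
time: 32.5
ee_pos: [0.5186, 0.0502, 0.0426]
tool_rot: [-3.141, 0.065, -0.0]
force: [0.6, -0.8, 0.5]
width: 0.0415
grip_force: 0.0
```

apply_moves(targets=[[-0.1, [0, 0, -0.1], 0], [-0.1, [0, 0, -0.3], 0], [-0.1, [0, 0, -0.5], 0], [-0.1, [0, 0, -0.8], 0], [-0.1, [0, 0, -1], 0], [-0.1, [0, 0, -1], 0]])

```text
time: 33.1
ee_pos: [0.5201, 0.0505, 0.1459]
tool_rot: [-3.14, 0.065, -0.007]
force: [0.0, -0.3, 0.1]
width: 0.0421
grip_force: 0.0
```

apply_moves(targets=[[0, [0, 0.25, -0.3], 0], [0, [0, 0.5, -0.6], 0], [0, [0, 0.75, -0.6], 0], [0, [0, 1, -0.6], 0], [0, [0, 1, -0.6], 0]])

```text
time: 33.6
ee_pos: [0.5139, -0.053, 0.2025]
tool_rot: [3.14, -0.071, -0.0]
force: [-0.7, -0.6, -0.7]
width: 0.047
grip_force: 0.0
```

```bash
python3 - <<'E'
from h import *
b=shot('side');s=status.sense();print(s['time'],s['ee_pos'],s['force'])
cv2.imwrite('pics/c5.png',cv2.resize(b['color'][110:260,140:320],(540,450))[:,:,::-1])
E
python3 m.py | egrep 'knob|orange|grey|brown'
```

```text
33.65 [ 0.51399362 -0.05107839  0.20240575] [ 0.37676882  0.52375759 -1.2171513 ]
top knob 1
top orange 0
top grey 74 mid [0.7331 0.149  0.1104] span [0.053 0.052 0.02 ] mean [0.7355 0.1494 0.1115] ((0.7330313920974731, 0.14889153838157654), 11.46450424194336)
top brown 125 mid [ 0.728  -0.1366  0.0949] span [0.039 0.055 0.096] mean [ 0.7234 -0.1319  0.0817] ((0.7300639748573303, -0.134670689702034), 28.64668846130371)
side knob 2
side orange 48 mid [0.5167 0.0511 0.0631] span [0.025 0.018 0.015] mean [0.5157 0.0517 0.0635] ((0.5164861083030701, 0.05050874501466751), 89.43521881103516)
side grey 146 mid [0.7337 0.1499 0.11  ] span [0.059 0.053 0.02 ] mean [0.7346 0.1495 0.1108] ((0.7354722619056702, 0.1500481367111206), 66.85626983642578)
side brown 186 mid [ 0.7184 -0.1333  0.0659] span [0.055 0.054 0.055] mean [ 0.7131 -0.1283  0.0619] ((0.7145320177078247, -0.1295042186975479), 39.20880126953125)
```

View pics/c5.png

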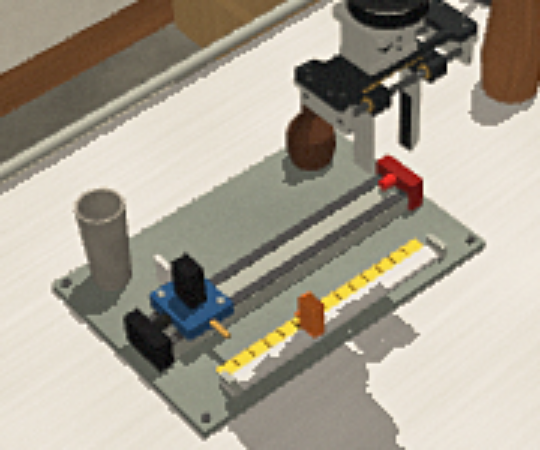

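The crop shows the marker at (311,315), the carriage still against the black bumper at (190,295), the vases standing and the gripper clear. Handing in.

```bash
python3 -c "
from rig import order
print(order.job_done())"
```

```text
the job is handed in; nothing more can be done
None
```

The job is handed in, with no verdict returned: I felt the tight spot centred at about 157 mm of travel, set the marker level with it to about 1 mm, and left the carriage touching the black bumper with the vases on the plate undisturbed.

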